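# Find the key that turns the cutter drawer's lock and open it

### The arm

A 6-joint arm with a two-finger parallel gripper is mounted at the origin on a cart in front of the work surface, level with it; the furniture and walls round the work are solid. World frame = base frame: x ahead of the robot, y to its left, z up, the work surface at z = 0. Lengths are in m, angles in degrees, forces in N, time in s.
With the tool pointing down it reaches from about 0.375 to 0.9 m from the base axis. Payload 3.1 kg.
Tool frame: the origin (TCP) lies on the centre line of the jaws, within the pads' length; the fingertips stand finger_overhang ahead of it and the grasp point (between the pads) lies 5 mm behind it (finger_overhang is the distance from the TCP to the fingertips, in m); z points along the fingers, y is the line along which they close (so a half turn about z gives the same grasp; the last joint's range is limited). The gripper opens to 87 mm and grips with 3 to 60 N. Pads are 19 mm wide; open, the fingers measure 117 mm over their backs; the gripper's body (75 mm by 190 mm) begins 51 mm behind the grasp point.
Start: joints at [-74.513, 30.224, 82.088, -0, 67.689, -10.227], TCP at [0.271, -0.563, 0.237] pointing down, gripper open.
Joint ranges: [-176.69, 176.69], [-43.24, 126.21], [12.49, 139.97], [-82, 262], [0, 151.66], [-163.58, 163.58]. Speed limits (degrees/s): [159.86, 159.86, 180, 180, 180, 180].

### API

Orientations are given as a 3x3 rotation matrix whose columns are the frame's x, y, z axes.
In Python, from rig import read_state, capture, calibration, hand_in, finger_overhang gives the robot as it stands.
- The arm moves only by the tool send_rows, never from a script. Its argument "plan" is a list of rows, each a list of 5 numbers: the closure in counts, from 0 (fully open) to 255 (shut), then the shift along the tool's x, y, z in m, then the turn about the tool's z in rad. A call has 1 to 20 rows; each row shifts and turns the commanded pose from where the row before left it, along the tool's axes as they then stand; what a row does not reach is not made up. A row lasts 1/12 s, in which the tool goes at most 41.7 mm and 7.16 degrees, less where a joint would pass 70% of its speed; a pose out of reach is approached as far as the arm can. A call is refused whole if a number of a shift passes 0.0417 or a number of a turn 0.125, either way. A call with a gripper value outside its range is refused whole. The fingers move at their own pace and stop on an object; the grip force is fixed at half the most. Time passes only in rows, so rows that do not move let the fingers close. It gives the time, the measured TCP pose, the force, the opening and the grip force at its end, in the units of the state.
- read_state(): the state, without advancing time (a new reading comes with each control period).
- capture(name): name is "side" or "top"; returns (picture, depth): 420x560x3 uint8, blue, green, red; 420x560 float32, m along the optical axis (not along the pixel's ray), 0 where there is no reading.
- calibration(name): a dict with "fx", "fy", "cx", "cy" (pixels), "xyz" and "rotation" of the camera in the world. Camera axes: x right, y down, z forward; pixel columns grow to the right and rows downward; lengths in m; the calibration is good to about 2 mm. A picture is of the moment at which its call begins. calibration takes no time and is no camera call.
- hand_in(): hands the job in; it is judged then, once.
The state is a dict: "time_s": time; "joint_positions": joint angles; "qvel": joint speeds; "tau": joint torques, N m; "position": TCP position; "tcp_rot": TCP orientation; "force": force on the tool from outside, world axes, zero at the start; "moment": the same for the moment, N m; "opening": opening from 0.0 (shut) to 1.0 (fully open); "grasp_force": force on a finger pad.
Only numpy, scipy, OpenCV 4.12 (cv2) and the standard library are available. Lean on these libraries where they do the work, as an engineer would, in place of code of your own. Each camera call takes 0.05 s, during which the arm holds its last target. There are 200 camera calls.

### The job

The cutter drawer on the desk is locked, and only one of the three keys in the wooden rack turns its lock. Try the keys one after another, each pushed fully home in the keyhole on top, until one turns clockwise as far as it goes; leave that key in the lock, turned, and pull the drawer fully open. Do not force a key that will not turn: take it out and put it back in the rack or set it down on the desk, and do not disturb the mug.

Things in the scene. Friction and masses are not known exactly. Their poses are not given: they have to be found in the camera images.
- key_red_head (a point): Red-headed steel key, hanging tip down. Point: centre of its head, a slab 28 (key's x) x 10 (y) x 30 mm (z, up), pinched across its 10 mm. The bit (steel, 5 mm thick) sticks out 17 mm from the 6 mm shank along key's +x, the side with the white stripe on the head. Stop collar, 20 mm round: faces 23 and 26 mm below the point; tip 69 mm below it. 50 g.
- key_yellow_head (a point): Yellow-headed key, same shape and axes as the red one except for the height of one tooth on its bit (hidden in use). Point: centre of its head, as for the red key. Which of the three keys turns the lock changes every time and cannot be seen.
- key_green_head (a point): Green-headed key, same shape and axes as the red one except for the height of one tooth on its bit (hidden in use). Point: centre of its head, as for the red key. Which of the three keys turns the lock changes every time and cannot be seen.
- lock_face (a point): Centre of the brass lock plug's face (46 mm across) on the cabinet's top, left part; 76 mm above the desk, z up. Keyhole slot: 8 mm wide, its long sides chamfered 3 mm, from 5.5 mm behind this point to 19.5 mm ahead along this +x. The shank goes in at this point, bit along this +x, straight down until the collar rests on the face (head centre 26 mm above). Axes turn with the plug.
- plug (a joint): Turn of the lock plug, rad: 0 locked, growing clockwise from above, to a stop at 1.2 (unlocked). Stays where it is left. A key not fully in may turn it falsely; that does not count. The right key has up to 0.3 rad of play before the plug follows. A wrong key goes in just as far but jams after 0.3 to 0.4 rad of its own turning, the plug under 0.4.
- drawer_handle (a point): Middle of the steel bar handle on the blue drawer front, right part of the cabinet: bar 10 mm thick, 46 mm straight along this point's y (level, along the front), 42 mm above the desk. 37 mm free between bar and front, open above; the cabinet's top is 32 mm above the bar. The drawer opens along this point's -x.
- drawer (a joint): How far the drawer is out, m: 0 shut, 0.065 fully open. Slides with about 2 N and stays; held by the bolt while the lock is shut.
- cabinet: Grey steel cabinet fixed to the desk, 134 deep (x) x 158 wide (y) x 74 mm high. Origin at the centre of its underside; its front faces its -x, the lock is at +y, the drawer at -y.
- key_rack: Wooden rack fixed to the desk: base 60 (x) x 132 mm (y), above it a board with its top 54 mm above the desk. Origin: centre of its underside. The keys hang by their collars in slots (10 mm wide, 26 long) with their shanks at y = +35, 0 and -35 mm, x = 0, bits along the rack's -y, head centres 80 mm above the desk.
- mug: Striped mug behind the rack, a bystander, 90 mm high. Origin at its underside.
Mind the look-alikes: they are no part of the job. What is shaped like the part that bears key_green_head but orange or purple is not meant.

How it is judged (in metres and radians):
On the way, in this order (a step that is already met when the one before it is completed fails the run):
1. a key is fully home in the keyhole and has turned the plug clockwise to its stop (more than 0.95 rad) (value of joint plug above 0.95 rad and ((horizontal distance between key_red_head and lock_face below 0.01 m and z of key_red_head in the frame of lock_face between 0.02 and 0.03 m) or (horizontal distance between key_yellow_head and lock_face below 0.01 m and z of key_yellow_head in the frame of lock_face between 0.02 and 0.03 m) or (horizontal distance between key_green_head and lock_face below 0.01 m and z of key_green_head in the frame of lock_face between 0.02 and 0.03 m))), for 0.2 s.
2. the drawer is pulled out more than 52 mm (value of joint drawer above 0.052 m), for 0.2 s.
At the end, for the whole second after the job is handed in: The drawer is out by more than 52 mm (of 65) and at rest, the plug is turned more than 0.95 rad with a key still seated in it (its head's centre 20 to 30 mm above the plug's face and within 10 mm of its axis), and the other two keys are on the desk or in the rack, not on the floor (all of step 1 and value of joint drawer above 0.052 m and velocity of joint drawer below 0.01 m/s and height (world z) of each of key_red_head, key_yellow_head, key_green_head above 0 m); the robot touches nothing.
It fails at once if a key that will not turn is forced round: with the plug between 0.45 and 1.0 rad a key presses on the cabinet or its lock with more than 60 N (value of joint plug between 0.45 and 1 rad and contact force between any of key_red, key_yellow, key_green and cabinet above 60 N).
It fails at once if the mug is moved more than 40 mm (distance of mug from where it was at the start of the episode above 0.04 m).
It also fails if it takes over 72 s, if anything falls off the work surface, if the arm or the gripper's body presses on something with over 40 N, if the wrist force passes 120 N, or if a joint passes its speed limit or range.

## Working session

There is one attempt and no reset: what is moved stays moved. The work goes in short steps, Python scripts to look and compute and a tool call to move; the robot and the scene stay as the last step left them, time stands still between calls to the robot, and variables do not carry over. Pictures are saved under pics/ and viewed, at most 10 in all, crops included, and the job is handed in when it is done.

Besides the shell and the picture viewer there is one more tool, called after "Request:" by a JSON object that holds its "name" and its "arguments", one argument or row to a line. send_rows: Moves the arm, as the interface text tells. Its arguments: {"type":"object","properties":{"plan":{"type":"array","items":{"type":"array","items":{"type":"number"}}}},"required":["plan"]}

```bash
mkdir -p pics; python3 - <<'E'
from rig import *
import cv2,numpy as np
s=read_state();print(s, finger_overhang if not callable(finger_overhang) else finger_overhang())
for n in("side","top"):
    p,d=capture(n);cv2.imwrite(f"pics/{n}0.png",p);np.save(f"{n}0.npy",d);c=calibration(n);print(n,c)
E
```

```text
{'time_s': 0.0, 'joint_positions': array([-7.45132691e+01,  3.02793968e+01,  8.21565055e+01, -1.07191016e-03,
        6.76901529e+01, -1.02283159e+01]), 'qvel': array([ 0.00586789, -0.0627863 ,  0.00836178,  0.05264526,  0.01979346,
        0.08690099]), 'tau': array([ 7.97986104e-04, -4.40042818e+01, -1.76588792e+01,  6.33742777e-02,
        5.83713397e-02, -1.57520244e-04]), 'position': array([ 0.27100398, -0.56240056,  0.23556634]), 'tcp_rot': array([[ 9.00960127e-01,  4.33901468e-01, -6.04133250e-04],
       [ 4.33901728e-01, -9.00957721e-01,  2.11557481e-03],
       [ 3.73652498e-04, -2.16818301e-03, -9.99997580e-01]]), 'force': array([-0.62976126,  0.21634302,  0.81559539]), 'moment': array([-0.03518305,  0.01467658,  0.00957721]), 'grasp_force': 0.0, 'opening': 1.0009433284372176} 0.014
side {'fx': 454.2423632462494, 'fy': 454.2423632462494, 'cx': 280.5553937363803, 'cy': 207.9090250640943, 'xyz': array([-0.20730543, -0.51814366,  0.59091639]), 'rotation': array([[ 0.32380831, -0.50795082,  0.79820683],
       [-0.94611123, -0.16968805,  0.27582512],
       [-0.00465943, -0.84450692, -0.53552438]])}
top {'fx': 405.6652925889295, 'fy': 405.6652925889295, 'cx': 278.470310606373, 'cy': 208.3178429380831, 'xyz': array([ 0.46580214, -0.27594842,  0.9203181 ]), 'rotation': array([[-0.02052989, -0.9953905 ,  0.09368175],
       [-0.99966071,  0.02193937,  0.01404024],
       [-0.01603084, -0.09336172, -0.99550319]])}
```

View pics/top0.png

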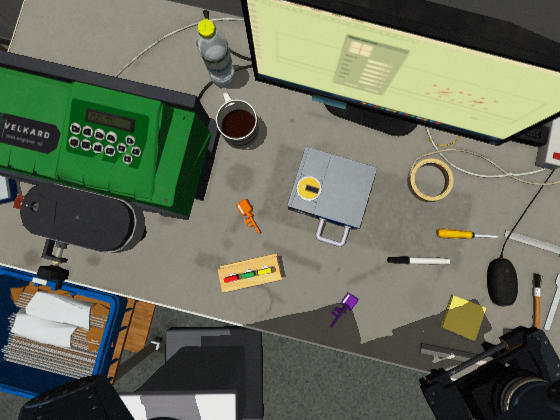

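View pics/side0.png

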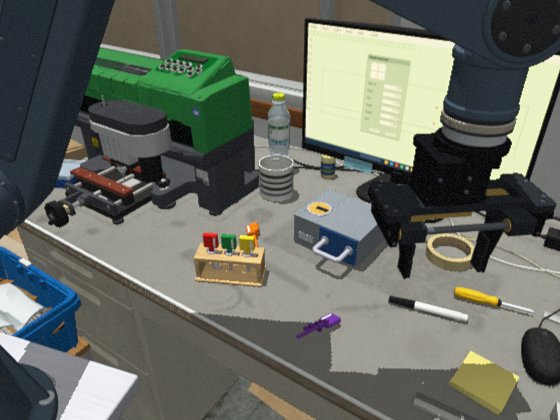

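The top view shows the rack at about (250,272), with red, green and yellow from left to right. The cabinet is at (332,187), the lock at (309,188) and the handle at (333,232). The orange and purple keys on the desk are decoys. I'll enlarge this area.

```bash
python3 - <<'E'
import cv2
p=cv2.imread("pics/top0.png")
cv2.imwrite("pics/c1.png",cv2.resize(p[160:300,205:385],None,fx=4.2,fy=4.2,interpolation=cv2.INTER_CUBIC))
p=cv2.imread("pics/side0.png")
cv2.imwrite("pics/c2.png",cv2.resize(p[180:300,185:385],None,fx=4,fy=4,interpolation=cv2.INTER_CUBIC))
E
```

```text
(no output)
```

View pics/c1.png

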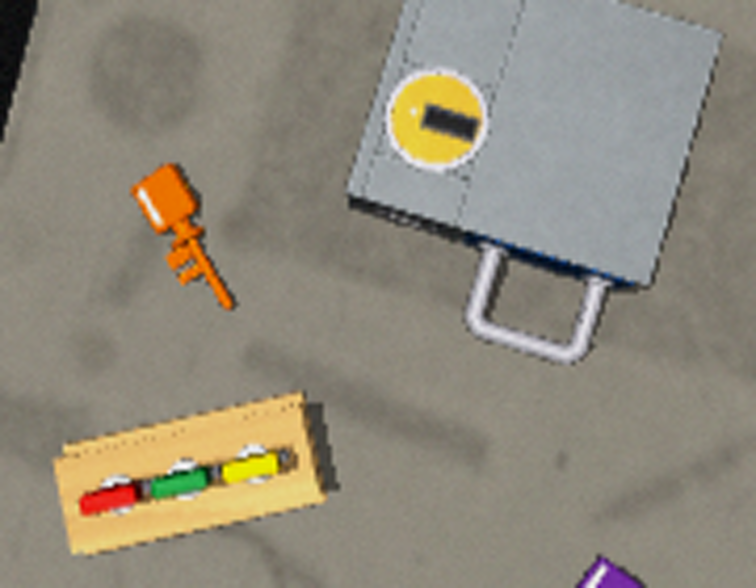

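View pics/c2.png

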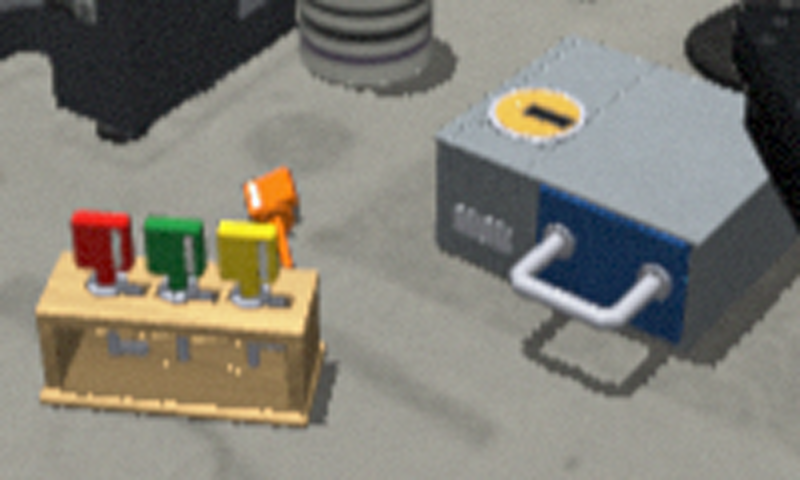

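The enlarged crops show that the lock slot runs along the front, towards the drawer. The key heads are at about (107,497), (180,482) and (252,467) in crop 1, with bits pointing right and slightly up.

```bash
cat > h.py <<'E'
from rig import *
import cv2,numpy as np
def ray(n,uv):
    c=calibration(n);uv=np.atleast_2d(uv).astype(float)
    return c["xyz"],np.c_[(uv[:,0]-c["cx"])/c["fx"],(uv[:,1]-c["cy"])/c["fy"],np.ones(len(uv))]@c["rotation"].T
def atz(n,uv,z):
    o,r=ray(n,uv);return o+r*((z-o[2])/r[:,2])[:,None]
def tri(a,b):
    A=0;B=0
    for n,uv in(("top",a),("side",b)):
        o,r=ray(n,uv);r=r[0]/np.linalg.norm(r);P=np.eye(3)-np.outer(r,r);A=A+P;B=B+P@o
    x=np.linalg.solve(A,B);o,r=ray("side",b);r=r[0]/np.linalg.norm(r)
    return x,np.linalg.norm((np.eye(3)-np.outer(r,r))@(x-o))
H={"red":(0,8),"green":(50,80),"yellow":(25,33),"green_":0}
def mask(p,k,box):
    h=cv2.cvtColor(p,cv2.COLOR_BGR2HSV);lo,hi={"red":((0,150,90),(7,255,255)),"green":((45,110,50),(85,255,255)),"yellow":((24,150,90),(34,255,255)),"lock":((18,120,140),(30,255,255))}[k]
    m=cv2.inRange(h,lo,hi);q=np.zeros_like(m);x0,y0,x1,y1=box;q[y0:y1,x0:x1]=m[y0:y1,x0:x1];return q
E
python3 - <<'E'
from h import *
T=cv2.imread("pics/top0.png");S=cv2.imread("pics/side0.png");d=np.load("top0.npy")
R=[]
for k in("red","green","yellow"):
    a=np.argwhere(mask(T,k,(215,250,290,295)))[:,::-1];b=np.argwhere(mask(S,k,(195,228,262,262)))[:,::-1]
    x,e=tri(a.mean(0),b.mean(0));z=atz("top",a.mean(0),0.092)[0]
    r=cv2.minAreaRect(a.astype(np.float32))
    print(k,len(a),len(b),a.mean(0),b.mean(0),x.round(4),round(e,4),"z.092",z.round(4),r);R.append(z)
print("rack dir red->yellow",np.degrees(np.arctan2(*(R[2]-R[0])[1::-1])),np.linalg.norm(R[2]-R[0]))
c=lambda pts:np.array(pts)/4.2+[205,160]-.38
print("rack top corners",atz("top",c([(64,447),(300,393),(325,500),(75,553)]),.054).round(4))
m=mask(T,"lock",(290,170,330,205));cn=max(cv2.findContours(m,0,1)[0],key=cv2.contourArea);el=cv2.fitEllipse(cv2.convexHull(cn));print(el,atz("top",el[0],.076).round(4))
m=mask(S,"lock",(295,190,345,225));cn=max(cv2.findContours(m,0,1)[0],key=cv2.contourArea);e2=cv2.fitEllipse(cv2.convexHull(cn));print(e2,atz("side",e2[0],.076).round(4),tri(el[0],e2[0]))
sl=atz("top",c([(424,115),(480,130),(427,104),(420,127),(482,119),(476,141)]),.076);print("slot",sl.round(4))
print("cab top corners",atz("top",c([(348,192),(650,285),(722,37)]),.074).round(4))
hb=atz("top",c([(470,318),(490,333),(572,358),(588,345),(530,345)]),.045);print("handle",hb.round(4))
print("handle side",atz("side",np.array([(520,275),(608,318)])/4+[185,180]-.38,.042).round(4))
for x,y in[(250,280),(309,180),(340,170),(333,241)]:
    n=np.median(d[y-1:y+2,x-1:x+2]);o,r=ray("top",(x,y));print((o+r*n).round(4))
E
```

```text
red 64 162 [230.203125 278.4375  ] [209.59876543 239.98765432] [ 0.4032 -0.1635  0.0808] 0.0014 z.092 [ 0.4035 -0.1637  0.092 ] ((230.15000915527344, 278.4500427246094), (4.743415832519531, 13.281564712524414), 71.56504821777344)
green 63 170 [247.28571429 274.6031746 ] [227.71176471 241.23529412] [ 0.4102 -0.1983  0.0811] 0.0009 z.092 [ 0.4105 -0.1984  0.092 ] ((247.29412841796875, 274.6764831542969), (4.850712299346924, 13.339459419250488), 75.96376037597656)
yellow 69 188 [264.23188406 270.71014493] [246.06914894 243.08510638] [ 0.4172 -0.2329  0.08  ] 0.0007 z.092 [ 0.4176 -0.2329  0.092 ] ((264.194091796875, 270.62353515625), (5.206331729888916, 13.124293327331543), 77.47119140625)
rack dir red->yellow -78.45269888159254 0.07054145992305501
rack top corners [[ 0.4271 -0.1369  0.054 ]
 [ 0.4518 -0.2566  0.054 ]
 [ 0.3981 -0.2681  0.054 ]
 [ 0.3742 -0.142   0.054 ]]
((308.4650573730469, 187.93252563476562), (20.337617874145508, 20.964672088623047), 96.35857391357422) [[ 0.5868 -0.3278  0.076 ]]
((318.8721923828125, 207.84588623046875), (10.098082542419434, 19.47563362121582), 91.70968627929688) [[ 0.5861 -0.3297  0.076 ]] (array([ 0.58719713, -0.32866987,  0.07506211]), np.float64(0.0007984580542294273))
slot [[ 0.5889 -0.3218  0.076 ]
 [ 0.5807 -0.3495  0.076 ]
 [ 0.5944 -0.3235  0.076 ]
 [ 0.5829 -0.3197  0.076 ]
 [ 0.5863 -0.3507  0.076 ]
 [ 0.5753 -0.3474  0.076 ]]
cab top corners [[ 0.5513 -0.283   0.074 ]
 [ 0.5017 -0.4314  0.074 ]
 [ 0.6253 -0.4723  0.074 ]]
handle [[ 0.488  -0.3442  0.045 ]
 [ 0.4801 -0.3542  0.045 ]
 [ 0.4666 -0.3956  0.045 ]
 [ 0.473  -0.404   0.045 ]
 [ 0.4736 -0.3745  0.045 ]]
handle side [[ 0.4909 -0.3477  0.042 ]
 [ 0.4717 -0.3965  0.042 ]]
[[ 0.3966 -0.2005  0.0544]]
[[ 0.6035 -0.3294  0.0764]]
[[ 0.6237 -0.3954  0.0741]]
[[ 0.4751 -0.3789  0.0476]]
```

```bash
cat >> h.py <<'E'
K={"red":(.4032,-.1635),"green":(.4102,-.1983),"yellow":(.4172,-.2329)};LOCK=(.587,-.3287)
def go(x,y,z,ang=None,n=None):
    "turn first to tool-x angle ang (deg), then shift in tool frame"
    s=read_state();R=s["tcp_rot"];a=np.arctan2(R[1,0],R[0,0]);t=0 if ang is None else (a-np.radians(ang)+np.pi)%(2*np.pi)-np.pi
    b=a-t;d=np.array([x,y,z])-s["position"]
    sh=np.array([d[0]*np.cos(b)+d[1]*np.sin(b),d[0]*np.sin(b)-d[1]*np.cos(b),-d[2]])
    print("t",s["time_s"],"ang",np.degrees(a).round(2),"tilt",R[:2,2].round(4),"turn",round(t,4),"shift",sh.round(4),"F",s["force"].round(1),"pos",s["position"].round(4),"open",round(s["opening"],3),"j",s["joint_positions"].round(1))
E
python3 -c "
from h import *
go(*K['yellow'],.16,101.55)"
```

```text
t 0.1 ang 25.72 tilt [-0.0005  0.0018] turn -1.3235 shift [0.2937 0.2092 0.0757] F [ 0.2 -1.   0.2] pos [ 0.271  -0.5625  0.2357] open 0.999 j [-74.5  30.3  82.1   0.   67.7 -10.2]
```

Request:
{"name": "send_rows", "arguments": {
  "plan": [
    [0,0,0,0,-0.1203],
    [0,0,0,0,-0.1203],
    [0,0,0,0,-0.1203],
    [0,0,0,0,-0.1203],
    [0,0,0,0,-0.1203],
    [0,0,0,0,-0.1203],
    [0,0,0,0,-0.1203],
    [0,0,0,0,-0.1203],
    [0,0,0,0,-0.1203],
    [0,0,0,0,-0.1203],
    [0,0,0,0,-0.1205],
    [0,0.029,0.021,0.006,0],
    [0,0.029,0.021,0.006,0],
    [0,0.029,0.021,0.006,0],
    [0,0.029,0.021,0.006,0],
    [0,0.029,0.021,0.006,0],
    [0,0.029,0.021,0.006,0],
    [0,0.029,0.021,0.006,0],
    [0,0.029,0.021,0.006,0],
    [0,0.029,0.021,0.006,0]
  ]
}}

```text
time_s: 1.77
position: [0.4044, -0.2678, 0.1821]
tcp_rot: [[-0.2, 0.98, -0.0], [0.98, 0.2, 0.0], [0.0, -0.0, -1.0]]
force: [-0.2, 0.3, -0.8]
opening: 1.001
grasp_force: 0.0
```

Request:
{"name": "send_rows", "arguments": {
  "plan": [
    [0,0.029,0.02,0.006,0],
    [0,0,0,0.005,0],
    [0,0,0,0.005,0],
    [0,0,0,0,0],
    [0,0,0,0,0]
  ]
}}

```text
time_s: 2.18
position: [0.4178, -0.2383, 0.1663]
tcp_rot: [[-0.199, 0.98, -0.0], [0.98, 0.199, -0.0], [-0.0, -0.0, -1.0]]
force: [-0.0, 0.0, -0.2]
opening: 0.995
grasp_force: 0.0
```

```bash
python3 -c "
from h import *
go(*K['yellow'],.0755,101.55)"
```

```text
t 2.1833 ang 101.48 tilt [-0.0001 -0.0003] turn -0.0013 shift [0.0054 0.0005 0.0908] F [-0.   0.  -0.2] pos [ 0.4178 -0.2383  0.1663] open 0.995 j [-43.   25.5 106.5  -0.   48.  -54.5]
```

Request:
{"name": "send_rows", "arguments": {
  "plan": [
    [0,0.0054,0.0005,0.015,0],
    [0,0,0,0.025,0],
    [0,0,0,0.025,0],
    [0,0,0,0.016,0],
    [0,0,0,0.0098,0],
    [0,0,0,0,0],
    [0,0,0,0,0],
    [255,0,0,0,0],
    [255,0,0,0,0],
    [255,0,0,0,0],
    [255,0,0,0,0],
    [255,0,0,0,0],
    [255,0,0,0,0],
    [255,0,0,0,0],
    [255,0,0,0,0],
    [255,0,0,0,0]
  ]
}}

```text
time_s: 3.52
position: [0.4173, -0.2317, 0.0758]
tcp_rot: [[-0.2, 0.98, -0.0], [0.98, 0.2, 0.0], [0.0, -0.0, -1.0]]
force: [-0.6, -0.0, -0.2]
opening: 0.399
grasp_force: 0.0
```

```bash
python3 -c "
from h import *
go(*K['yellow'],.19,101.55)"
```

```text
t 3.5167 ang 101.55 tilt [-0.  0.] turn 0.0 shift [-0.0012 -0.0004 -0.1142] F [-0.6 -0.  -0.2] pos [ 0.4173 -0.2317  0.0758] open 0.399 j [-42.5  35.1 110.6   0.   34.2 -54. ]
```

Request:
{"name": "send_rows", "arguments": {
  "plan": [
    [255,-0.001,0,0,0],
    [255,0,0,0,0],
    [255,0,0,0,0],
    [255,0,0,0,0],
    [255,0,0,0,0],
    [255,0,0,0,0],
    [255,0,0,0,0]
  ]
}}

```text
time_s: 4.1
position: [0.4175, -0.2327, 0.0757]
tcp_rot: [[-0.2, 0.98, -0.0], [0.98, 0.2, 0.0], [0.0, -0.0, -1.0]]
force: [0.2, -0.3, -0.9]
opening: 0.115
grasp_force: 30.0
```

```bash
python3 -c "
from h import *
go(*K['yellow'],.19,101.55)"
```

```text
t 4.1 ang 101.55 tilt [-0.0001  0.0001] turn -0.0001 shift [-0.0002 -0.0003 -0.1143] F [ 0.2 -0.3 -0.9] pos [ 0.4175 -0.2327  0.0757] open 0.115 j [-42.6  35.1 110.6  -0.   34.3 -54.1]
```

Request:
{"name": "send_rows", "arguments": {
  "plan": [
    [255,0,0,-0.01,0],
    [255,0,0,-0.02,0],
    [255,0,0,-0.028,0],
    [255,0,0,-0.028,0],
    [255,0,0,-0.02,0],
    [255,0,0,-0.008,0],
    [255,0,0,0,0.103],
    [255,0,0,0,0.103],
    [255,0,0,0,0.103],
    [255,0,0,0,0.103],
    [255,0,0,0,0.103],
    [255,0,0,0,0]
  ]
}}

```text
time_s: 5.1
position: [0.417, -0.2322, 0.1889]
tcp_rot: [[0.31, 0.951, -0.001], [0.951, -0.31, 0.001], [0.001, -0.002, -1.0]]
force: [-0.2, -0.4, -1.0]
opening: 0.113
grasp_force: 30.0
```

```bash
python3 -c "
from h import *
go(*LOCK,.19,71.9)"
```

```text
t 5.1 ang 71.93 tilt [-0.0013  0.0013] turn 0.0006 shift [-0.0389  0.1915 -0.0011] F [-0.2 -0.4 -1. ] pos [ 0.417  -0.2322  0.1889] open 0.113 j [-42.6  23.1 105.7   0.   51.3 -24.5]
```

Request:
{"name": "send_rows", "arguments": {
  "plan": [
    [255,-0.003,0.015,0,0],
    [255,-0.006,0.03,0,0],
    [255,-0.007,0.036,0,0],
    [255,-0.007,0.036,0,0],
    [255,-0.007,0.036,0,0],
    [255,-0.006,0.028,0,0],
    [255,-0.0029,0.0105,0,0],
    [255,0,0,0,0],
    [255,0,0,0,0]
  ]
}}

```text
time_s: 5.85
position: [0.5869, -0.3282, 0.1882]
tcp_rot: [[0.307, 0.952, -0.003], [0.952, -0.307, 0.002], [0.001, -0.003, -1.0]]
force: [-0.3, 0.0, -0.6]
opening: 0.112
grasp_force: 30.0
```

```bash
python3 - <<'E'
from h import *
go(*LOCK,.162,71.9)
T,_=capture("top");S,_=capture("side")
cv2.imwrite("pics/t1.png",T);cv2.imwrite("pics/s1.png",S)
cv2.imwrite("pics/c3.png",cv2.resize(S[130:260,230:400],None,fx=4.5,fy=4.5,interpolation=cv2.INTER_CUBIC))
E
```

```text
t 5.85 ang 72.14 tilt [-0.0027  0.002 ] turn 0.0042 shift [-0.0005  0.0003  0.0262] F [-0.3  0.  -0.6] pos [ 0.5869 -0.3282  0.1882] open 0.112 j [-38.7  37.   77.2  -0.   66.  -20.9]
```

View pics/c3.png

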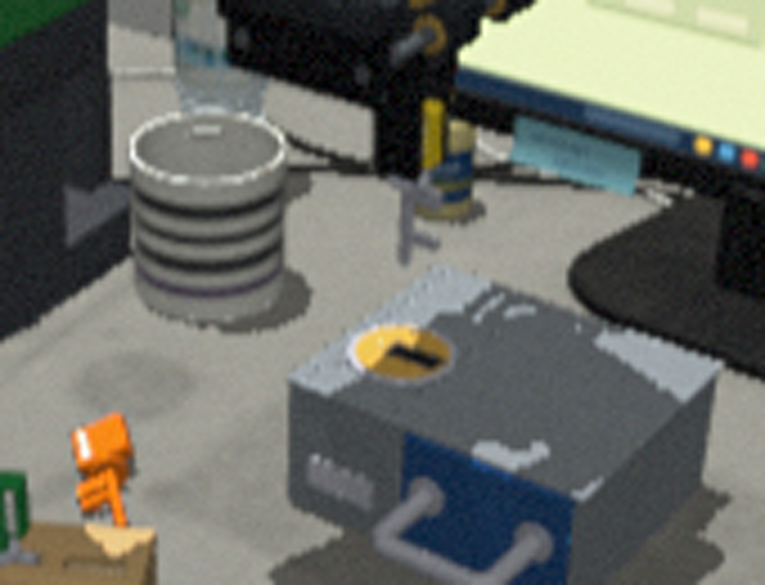

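The key hangs plumb: its tip at crop (404,262) is straight above the lock centre at (402,352). I'll lower it with force checks.

Request:
{"name": "send_rows", "arguments": {
  "plan": [
    [255,-0.0005,0.0003,0.015,0.004],
    [255,0,0,0.015,0],
    [255,0,0,0.012,0],
    [255,0,0,0.006,0],
    [255,0,0,0.004,0],
    [255,0,0,0.004,0],
    [255,0,0,0.004,0],
    [255,0,0,0.004,0]
  ]
}}

```text
time_s: 6.62
position: [0.5882, -0.3296, 0.126]
tcp_rot: [[0.312, 0.95, 0.001], [0.95, -0.312, -0.001], [-0.0, 0.001, -1.0]]
force: [0.3, 0.3, 0.8]
opening: 0.112
grasp_force: 30.0
```

```bash
python3 - <<'E'
from h import *
go(*LOCK,.0977,71.9)
c=calibration("side")
for P in [(.587,-.3287,.124)]:
    q=c["rotation"].T@(np.array(P)-c["xyz"]);print(q[0]/q[2]*c["fx"]+c["cx"],q[1]/q[2]*c["fy"]+c["cy"])
E
```

```text
t 6.6167 ang 71.81 tilt [ 0.001  -0.0008] turn -0.0015 shift [ 0.0005 -0.0014  0.0283] F [0.3 0.3 0.8] pos [ 0.5882 -0.3296  0.126 ] open 0.112 j [-38.7  41.2  79.7   0.   59.  -20.6]
319.43593633345 187.87274060354872
```

Request:
{"name": "send_rows", "arguments": {
  "plan": [
    [255,0,0,0,0],
    [255,0,0,0.006,0],
    [255,0,0,0.006,0],
    [255,0,0,0.005,0],
    [255,0,0,0.004,0],
    [255,0,0,0.003,0],
    [255,0,0,0,0]
  ]
}}

```text
time_s: 7.2
position: [0.5874, -0.329, 0.1007]
tcp_rot: [[0.312, 0.95, -0.001], [0.95, -0.312, 0.001], [0.001, -0.002, -1.0]]
force: [0.2, 0.5, 0.1]
opening: 0.114
grasp_force: 30.0
```

```bash
python3 -c "
from h import *
go(*LOCK,.0977,71.9)"
```

```text
t 7.2 ang 71.81 tilt [-0.0014  0.0011] turn -0.0016 shift [ 0.0002 -0.0004  0.003 ] F [0.2 0.5 0.1] pos [ 0.5874 -0.329   0.1007] open 0.114 j [-38.7  43.   80.5  -0.   56.5 -20.5]
```

Request:
{"name": "send_rows", "arguments": {
  "plan": [
    [255,0,0,0.002,0],
    [255,0,0,0.001,0],
    [255,0,0,0.001,0],
    [255,0,0,0,0]
  ]
}}

```text
time_s: 7.53
position: [0.588, -0.3294, 0.0978]
tcp_rot: [[0.312, 0.95, 0.0], [0.95, -0.312, -0.0], [-0.0, 0.0, -1.0]]
force: [-0.8, -0.0, -0.1]
opening: 0.111
grasp_force: 30.0
```

Request:
{"name": "send_rows", "arguments": {
  "plan": [
    [255,0,0,0.001,0],
    [255,0,0,0.001,0],
    [255,0,0,0,0]
  ]
}}

```text
time_s: 7.78
position: [0.588, -0.3295, 0.0976]
tcp_rot: [[0.312, 0.95, 0.001], [0.95, -0.312, -0.001], [-0.0, 0.001, -1.0]]
force: [-1.1, 1.6, 7.9]
opening: 0.111
grasp_force: 30.0
```

Request:
{"name": "send_rows", "arguments": {
  "plan": [
    [255,0,0,0,0.05],
    [255,0,0,0,0.05],
    [255,0,0,0,0.05],
    [255,0,0,0,0.05],
    [255,0,0,0,0.05],
    [255,0,0,0,0.05],
    [255,0,0,0,0]
  ]
}}

```text
time_s: 8.37
position: [0.5886, -0.33, 0.0976]
tcp_rot: [[0.58, 0.815, 0.002], [0.815, -0.58, -0.002], [-0.0, 0.003, -1.0]]
force: [-0.9, 0.3, 6.0]
opening: 0.112
grasp_force: 30.0
```

```bash
python3 -c "
from h import *
go(*LOCK,.0977,71.9);print(read_state()['moment'])"
```

```text
t 8.3667 ang 54.54 tilt [ 0.002 -0.002] turn -0.3029 shift [ 0.0008 -0.0019 -0.0001] F [-0.9  0.3  6. ] pos [ 0.5886 -0.33    0.0976] open 0.112 j [-38.7  43.3  80.6  -0.   56.   -3.3]
[0.03127942 0.11869978 0.01976601]
```

Request:
{"name": "send_rows", "arguments": {
  "plan": [
    [255,0,0,0,0.04],
    [255,0,0,0,0.04],
    [255,0,0,0,0.03],
    [255,0,0,0,0]
  ]
}}

```text
time_s: 8.7
position: [0.5887, -0.3302, 0.0976]
tcp_rot: [[0.664, 0.747, 0.002], [0.747, -0.664, -0.003], [-0.001, 0.004, -1.0]]
force: [-1.1, -0.1, 5.3]
opening: 0.11
grasp_force: 30.0
```

```bash
python3 -c "
from h import *
go(*LOCK,.0977,71.9);print(read_state()['moment'])"
```

```text
t 8.7 ang 48.36 tilt [ 0.0022 -0.0028] turn -0.4108 shift [ 0.0009 -0.0021 -0.0001] F [-1.1 -0.1  5.3] pos [ 0.5887 -0.3302  0.0976] open 0.11 j [-38.7  43.3  80.6  -0.1  55.9   2.9]
[-0.16004084 -0.05924078  0.33746227]
```

Request:
{"name": "send_rows", "arguments": {
  "plan": [
    [255,0,0,0,0.02],
    [255,0,0,0,0.02],
    [255,0,0,0,0]
  ]
}}

```text
time_s: 8.95
position: [0.5886, -0.3301, 0.0976]
tcp_rot: [[0.693, 0.721, 0.002], [0.721, -0.693, -0.003], [-0.001, 0.003, -1.0]]
force: [-1.3, 0.9, 6.1]
opening: 0.113
grasp_force: 30.0
```

```bash
python3 -c "
from h import *
go(*LOCK,.0977,71.9);print(read_state()['moment'])"
```

```text
t 8.95 ang 46.13 tilt [ 0.002  -0.0029] turn -0.4498 shift [ 0.0009 -0.002  -0.0001] F [-1.3  0.9  6.1] pos [ 0.5886 -0.3301  0.0976] open 0.113 j [-38.7  43.3  80.6  -0.1  55.9   5.2]
[-0.15470468  0.01563757  0.43798451]
```

Request:
{"name": "send_rows", "arguments": {
  "plan": [
    [255,0,0,0,0.02],
    [255,0,0,0,0.02],
    [255,0,0,0,0]
  ]
}}

```text
time_s: 9.2
position: [0.5885, -0.3301, 0.0976]
tcp_rot: [[0.721, 0.693, 0.002], [0.693, -0.721, -0.003], [-0.001, 0.003, -1.0]]
force: [-1.3, 0.4, 6.6]
opening: 0.114
grasp_force: 30.0
```

```bash
python3 -c "
from h import *
go(*LOCK,.0977,71.9);print(read_state()['moment'])"
```

```text
t 9.2 ang 43.86 tilt [ 0.0016 -0.0029] turn -0.4894 shift [ 0.0008 -0.0018 -0.0001] F [-1.3  0.4  6.6] pos [ 0.5885 -0.3301  0.0976] open 0.114 j [-38.7  43.3  80.6  -0.1  55.9   7.5]
[-0.2031548  -0.02048103  0.50594484]
```

Request:
{"name": "send_rows", "arguments": {
  "plan": [
    [255,0,0,0,0.02],
    [255,0,0,0,0.02],
    [255,0,0,0,0],
    [255,0,0,0,0]
  ]
}}

```text
time_s: 9.53
position: [0.5884, -0.3301, 0.0976]
tcp_rot: [[0.748, 0.664, 0.001], [0.664, -0.748, -0.003], [-0.001, 0.003, -1.0]]
force: [-1.7, 0.5, 5.2]
opening: 0.119
grasp_force: 30.0
```

```bash
python3 -c "
from h import *
go(*LOCK,.0977,71.9);print(read_state()['moment'])
S,_=capture('side');cv2.imwrite('pics/s2.png',S)
cv2.imwrite('pics/c4.png',cv2.resize(S[150:260,260:380],None,fx=5,fy=5,interpolation=cv2.INTER_CUBIC))"
```

```text
t 9.5333 ang 41.62 tilt [ 0.0013 -0.0029] turn -0.5284 shift [ 0.0009 -0.0017 -0.0001] F [-1.7  0.5  5.2] pos [ 0.5884 -0.3301  0.0976] open 0.119 j [-38.7  43.3  80.6  -0.1  55.9   9.7]
[-0.16537836  0.02082096  0.57876801]
```

View pics/c4.png

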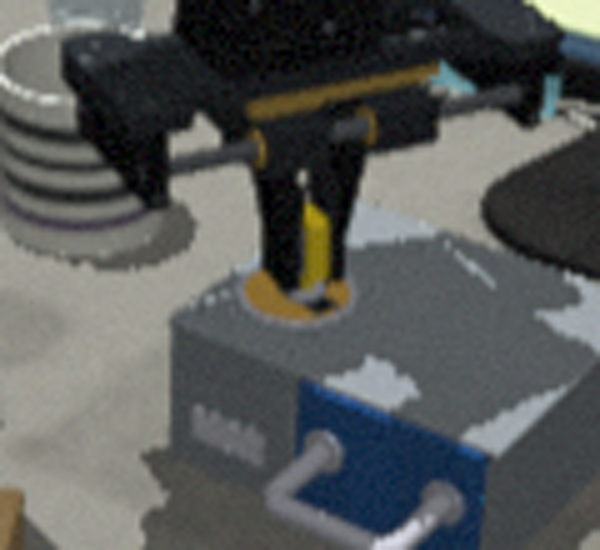

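Torque keeps climbing (0.34 to 0.58 N m) and the jaws are being wedged open, so this key is jammed. I'll turn yellow back.

Request:
{"name": "send_rows", "arguments": {
  "plan": [
    [255,0,0,0,-0.06],
    [255,0,0,0,-0.06],
    [255,0,0,0,-0.06],
    [255,0,0,0,-0.06],
    [255,0,0,0,-0.06],
    [255,0,0,0,-0.06],
    [255,0,0,0,-0.06],
    [255,0,0,0,-0.06],
    [255,0,0,0,-0.05],
    [255,0,0,0,0]
  ]
}}

```text
time_s: 10.42
position: [0.5886, -0.3302, 0.0976]
tcp_rot: [[0.311, 0.951, 0.002], [0.951, -0.311, -0.002], [-0.001, 0.003, -1.0]]
force: [-1.2, -0.3, 6.1]
opening: 0.113
grasp_force: 30.0
```

```bash
python3 -c "
from h import *
go(*LOCK,.0977,71.9);print(read_state()['moment'])"
```

```text
t 10.4167 ang 71.91 tilt [ 0.0022 -0.0022] turn 0.0001 shift [ 0.0009 -0.002  -0.0001] F [-1.2 -0.3  6.1] pos [ 0.5886 -0.3302  0.0976] open 0.113 j [-38.8  43.3  80.6  -0.   55.9 -20.6]
[-0.03680431  0.08788537  0.01176052]
```

Request:
{"name": "send_rows", "arguments": {
  "plan": [
    [255,0,0,-0.002,0],
    [255,0,0,-0.003,0],
    [255,0,0,-0.004,0],
    [255,0,0,-0.004,0]
  ]
}}

```text
time_s: 10.75
position: [0.5877, -0.3291, 0.1088]
tcp_rot: [[0.312, 0.95, -0.0], [0.95, -0.312, 0.0], [0.0, -0.001, -1.0]]
force: [-0.1, -1.0, -2.0]
opening: 0.113
grasp_force: 30.0
```

```bash
python3 -c "
from h import *
go(*LOCK,.19,71.9);print(read_state()['moment'])"
```

```text
t 10.75 ang 71.81 tilt [-0.0005  0.0004] turn -0.0016 shift [ 0.0002 -0.0008 -0.0812] F [-0.1 -1.  -2. ] pos [ 0.5877 -0.3291  0.1088] open 0.113 j [-38.7  42.4  80.3   0.   57.3 -20.5]
[-0.0367906  -0.08218004 -0.00975159]
```

Request:
{"name": "send_rows", "arguments": {
  "plan": [
    [255,0,0,-0.01,0],
    [255,0,0,-0.02,0],
    [255,0,0,-0.025,0],
    [255,0,0,-0.02,0],
    [255,0,0,-0.006,0],
    [255,0.003,-0.015,0,0],
    [255,0.006,-0.03,0,0],
    [255,0.007,-0.036,0,0],
    [255,0.007,-0.036,0,0],
    [255,0.007,-0.036,0,0],
    [255,0.006,-0.028,0,0],
    [255,0.003,-0.0105,0,0],
    [255,0,0,0,-0.103],
    [255,0,0,0,-0.103],
    [255,0,0,0,-0.103],
    [255,0,0,0,-0.103],
    [255,0,0,0,-0.103],
    [255,0,0,0,0],
    [255,0,0,0,0]
  ]
}}

```text
time_s: 12.33
position: [0.418, -0.2324, 0.1897]
tcp_rot: [[-0.194, 0.981, -0.0], [0.981, 0.194, 0.0], [0.0, -0.0, -1.0]]
force: [0.1, 0.7, -0.7]
opening: 0.115
grasp_force: 30.0
```

```bash
python3 - <<'E'
from h import *
go(.4175,-.2327,.0757,101.55)
T,_=capture("top");S,_=capture("side")
cv2.imwrite("pics/t3.png",T)
a=np.vstack([cv2.resize(T[165:210,285:335],(750,340),interpolation=cv2.INTER_CUBIC)[:,:400],cv2.resize(S[200:270,170:290],(400,233),interpolation=cv2.INTER_CUBIC)])
cv2.imwrite("pics/c5.png",a)
E
```

```text
t 12.3333 ang 101.16 tilt [-0.0001  0.0002] turn -0.0068 shift [-0.0003 -0.0005  0.114 ] F [ 0.1  0.7 -0.7] pos [ 0.418  -0.2324  0.1897] open 0.115 j [-42.5  23.1 105.6   0.   51.3 -53.7]
```

View pics/c5.png

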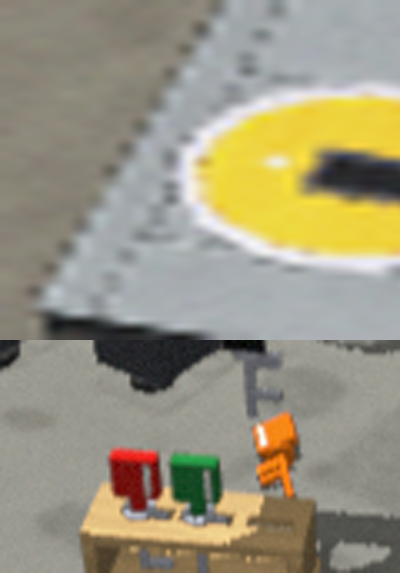

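The slot is still near its original orientation, and the yellow key is over its rack slot. I'll put it back.

Request:
{"name": "send_rows", "arguments": {
  "plan": [
    [255,-0.0003,-0.0005,0.02,-0.0068],
    [255,0,0,0.025,0],
    [255,0,0,0.015,0],
    [255,0,0,0.01,0],
    [255,0,0,0.01,0],
    [255,0,0,0.008,0],
    [255,0,0,0,0]
  ]
}}

```text
time_s: 13.02
position: [0.417, -0.2323, 0.1004]
tcp_rot: [[-0.202, 0.979, -0.002], [0.979, 0.202, 0.002], [0.002, -0.002, -1.0]]
force: [0.8, -0.2, -0.7]
opening: 0.114
grasp_force: 30.0
```

```bash
python3 - <<'E'
from h import *
go(.4175,-.2327,.0757,101.55)
for f in("top0","t3"):
    g=cv2.cvtColor(cv2.imread(f"pics/{f}.png"),cv2.COLOR_BGR2GRAY)[182:196,301:320]
    m=(g<100).astype(np.uint8);w=np.argwhere(m)[:,::-1].astype(float);c=w.mean(0);u=np.linalg.svd(w-c)[2][0];print(f,len(w),c+[301,182],np.degrees(np.arctan2(u[1],u[0])))
E
```

```text
t 13.0167 ang 101.65 tilt [-0.0021  0.002 ] turn 0.0017 shift [-0.0004  0.0004  0.0247] F [ 0.8 -0.2 -0.7] pos [ 0.417  -0.2323  0.1004] open 0.114 j [-42.6  32.3 109.8   0.   38.1 -54.2]
top0 61 [311.7704918  188.68852459] 18.43494882292201
t3 60 [311.73333333 188.63333333] 17.742464992807392
```

Request:
{"name": "send_rows", "arguments": {
  "plan": [
    [255,0,0,0.01,0],
    [255,0,0,0.009,0],
    [255,0,0,0.005,0],
    [255,0,0,0,0],
    [255,0,0,0,0],
    [120,0,0,0,0],
    [120,0,0,0,0],
    [120,0,0,0,0],
    [120,0,0,0,0],
    [120,0,0,0,0],
    [120,0,0,0,0]
  ]
}}

```text
time_s: 13.93
position: [0.4177, -0.233, 0.0779]
tcp_rot: [[-0.203, 0.979, 0.0], [0.979, 0.203, -0.0], [-0.0, 0.0, -1.0]]
force: [0.2, 0.0, -0.1]
opening: 0.476
grasp_force: 0.0
```

```bash
python3 - <<'E'
from h import *
go(*K["green"],.0757,101.55)
E
```

```text
t 13.9333 ang 101.71 tilt [ 0.0003 -0.0003] turn 0.0027 shift [ 0.0355 -0.0005  0.0022] F [ 0.2  0.  -0.1] pos [ 0.4177 -0.233   0.0779] open 0.476 j [-42.6  34.9 110.5  -0.   34.6 -54.3]
```

Request:
{"name": "send_rows", "arguments": {
  "plan": [
    [120,0.01,0,0,0.0027],
    [120,0.015,-0.0005,0.001,0],
    [120,0.0105,0,0.001,0],
    [120,0,0,0,0],
    [255,0,0,0,0],
    [255,0,0,0,0],
    [255,0,0,0,0],
    [255,0,0,0,0],
    [255,0,0,0,0],
    [255,0,0,0,0],
    [255,0,0,0,0],
    [255,0,0,0,0],
    [255,0,0,0,0]
  ]
}}

```text
time_s: 15.02
position: [0.4101, -0.1984, 0.0757]
tcp_rot: [[-0.2, 0.98, 0.0], [0.98, 0.2, -0.0], [-0.0, 0.0, -1.0]]
force: [0.7, 0.3, 0.1]
opening: 0.112
grasp_force: 30.0
```

```bash
python3 - <<'E'
from h import *
go(*K["green"],.19,101.55)
E
```

```text
t 15.0167 ang 101.54 tilt [ 0.0001 -0.0001] turn -0.0001 shift [ 0.000e+00  1.000e-04 -1.143e-01] F [0.7 0.3 0.1] pos [ 0.4101 -0.1984  0.0757] open 0.112 j [-39.9  34.3 113.8  -0.   31.9 -51.5]
```

Request:
{"name": "send_rows", "arguments": {
  "plan": [
    [255,0,0,-0.01,0],
    [255,0,0,-0.02,0],
    [255,0,0,-0.028,0],
    [255,0,0,-0.028,0],
    [255,0,0,-0.02,0],
    [255,0,0,-0.008,0],
    [255,0,0,0,0.103],
    [255,0,0,0,0.103],
    [255,0,0,0,0.103],
    [255,0,0,0,0.103],
    [255,0,0,0,0.103],
    [255,-0.006,0.018,0,0],
    [255,-0.011,0.033,0,0],
    [255,-0.012,0.036,0,0],
    [255,-0.012,0.036,0,0],
    [255,-0.012,0.036,0,0],
    [255,-0.01,0.03,0,0],
    [255,-0.006,0.018,0,0],
    [255,0,0,0,0],
    [255,0,0,0,0]
  ]
}}

```text
time_s: 16.68
position: [0.5851, -0.3274, 0.1877]
tcp_rot: [[0.308, 0.951, -0.003], [0.951, -0.308, 0.002], [0.001, -0.003, -1.0]]
force: [-1.1, -0.1, -0.5]
opening: 0.11
grasp_force: 30.0
```

```bash
python3 - <<'E'
from h import *
go(.5873,-.3289,.0977,71.9)
E
```

```text
t 16.6833 ang 72.04 tilt [-0.0027  0.0021] turn 0.0024 shift [-0.0007  0.0025  0.09  ] F [-1.1 -0.1 -0.5] pos [ 0.5851 -0.3274  0.1877] open 0.11 j [-38.8  36.8  77.5  -0.   65.8 -20.8]
```

Request:
{"name": "send_rows", "arguments": {
  "plan": [
    [255,-0.0005,0.0017,0.015,0.002],
    [255,0,0,0.015,0],
    [255,0,0,0.01,0],
    [255,0,0,0.006,0],
    [255,0,0,0.004,0],
    [255,0,0,0.004,0],
    [255,0,0,0.004,0],
    [255,0,0,0.004,0],
    [255,0,0,0,0]
  ]
}}

```text
time_s: 17.43
position: [0.587, -0.3286, 0.1273]
tcp_rot: [[0.31, 0.951, -0.0], [0.951, -0.31, 0.0], [0.0, -0.0, -1.0]]
force: [0.8, -0.1, -0.1]
opening: 0.111
grasp_force: 30.0
```

Request:
{"name": "send_rows", "arguments": {
  "plan": [
    [255,0,0,0.006,0],
    [255,0,0,0.006,0],
    [255,0,0,0.006,0],
    [255,0,0,0.005,0],
    [255,0,0,0.004,0],
    [255,0,0,0.002,0],
    [255,0,0,0.001,0],
    [255,0,0,0.001,0],
    [255,0,0,0,0]
  ]
}}

```text
time_s: 18.18
position: [0.5871, -0.3286, 0.0978]
tcp_rot: [[0.31, 0.951, -0.0], [0.951, -0.31, -0.0], [-0.0, -0.0, -1.0]]
force: [-1.3, 0.6, 4.6]
opening: 0.115
grasp_force: 30.0
```

Seated. Now I'll test the turn.

Request:
{"name": "send_rows", "arguments": {
  "plan": [
    [255,0,0,0.0005,0.05],
    [255,0,0,0,0.05],
    [255,0,0,0,0.05],
    [255,0,0,0,0.05],
    [255,0,0,0,0.05],
    [255,0,0,0,0.05],
    [255,0,0,0,0.05],
    [255,0,0,0,0.05],
    [255,0,0,0,0],
    [255,0,0,0,0]
  ]
}}

```text
time_s: 19.02
position: [0.5872, -0.3285, 0.0977]
tcp_rot: [[0.656, 0.755, 0.0], [0.755, -0.656, -0.0], [0.0, 0.0, -1.0]]
force: [-1.3, 1.9, 6.2]
opening: 0.11
grasp_force: 30.0
```

```bash
python3 -c "
from h import *
go(*LOCK,.0977,71.9);print(read_state()['moment'])"
```

```text
t 19.0167 ang 49.01 tilt [ 0.0003 -0.0001] turn -0.3995 shift [-0.0003 -0.0001 -0.    ] F [-1.3  1.9  6.2] pos [ 0.5872 -0.3285  0.0977] open 0.11 j [-38.7  43.2  80.8   0.   56.    2.3]
[ 0.25839913  0.24240591 -0.04023778]
```

Request:
{"name": "send_rows", "arguments": {
  "plan": [
    [255,0,0,0,0.02],
    [255,0,0,0,0.02],
    [255,0,0,0,0.01],
    [255,0,0,0,0],
    [255,0,0,0,0]
  ]
}}

```text
time_s: 19.43
position: [0.5872, -0.3285, 0.0977]
tcp_rot: [[0.693, 0.721, 0.0], [0.721, -0.693, -0.0], [0.0, 0.0, -1.0]]
force: [-1.4, 1.0, 6.1]
opening: 0.111
grasp_force: 30.0
```

```bash
python3 -c "
from h import *
go(*LOCK,.0977,71.9);print(read_state()['moment'])"
```

```text
t 19.4333 ang 46.16 tilt [ 0.0004 -0.0001] turn -0.4493 shift [-0.0003 -0.0001  0.    ] F [-1.4  1.   6.1] pos [ 0.5872 -0.3285  0.0977] open 0.111 j [-38.7  43.2  80.8   0.   56.    5.1]
[0.33282907 0.22298193 0.05168257]
```

Request:
{"name": "send_rows", "arguments": {
  "plan": [
    [255,0,0,0,0.03],
    [255,0,0,0,0.03],
    [255,0,0,0,0],
    [255,0,0,0,0]
  ]
}}

```text
time_s: 19.77
position: [0.5872, -0.3284, 0.0977]
tcp_rot: [[0.735, 0.678, 0.0], [0.678, -0.735, 0.0], [0.0, 0.0, -1.0]]
force: [-2.0, 2.2, 5.9]
opening: 0.111
grasp_force: 30.0
```

```bash
python3 -c "
from h import *
go(*LOCK,.0977,71.9);print(read_state()['moment'])"
```

```text
t 19.7667 ang 42.71 tilt [0.0004 0.    ] turn -0.5094 shift [-0.0003 -0.0001  0.    ] F [-2.   2.2  5.9] pos [ 0.5872 -0.3284  0.0977] open 0.111 j [-38.7  43.2  80.8   0.   56.    8.6]
[ 0.3196729   0.29818059 -0.00908365]
```

Request:
{"name": "send_rows", "arguments": {
  "plan": [
    [255,0,0,0,0.03],
    [255,0,0,0,0.03],
    [255,0,0,0,0],
    [255,0,0,0,0]
  ]
}}

```text
time_s: 20.1
position: [0.5872, -0.3284, 0.0977]
tcp_rot: [[0.774, 0.633, 0.0], [0.633, -0.774, 0.0], [0.0, 0.0, -1.0]]
force: [-1.2, 1.9, 5.9]
opening: 0.113
grasp_force: 30.0
```

```bash
python3 -c "
from h import *
go(*LOCK,.0977,71.9);print(read_state()['moment'])"
```

```text
t 20.1 ang 39.27 tilt [0.0003 0.0002] turn -0.5694 shift [-0.0004 -0.0001  0.    ] F [-1.2  1.9  5.9] pos [ 0.5872 -0.3284  0.0977] open 0.113 j [-38.7  43.2  80.8   0.   56.   12. ]
[ 0.32696113  0.26384756 -0.02373126]
```

Green turns freely past 0.57 rad, so it's the right key. I'll keep turning.

Request:
{"name": "send_rows", "arguments": {
  "plan": [
    [255,0,0,0,0.05],
    [255,0,0,0,0.05],
    [255,0,0,0,0.05],
    [255,0,0,0,0.05],
    [255,0,0,0,0.05],
    [255,0,0,0,0.05],
    [255,0,0,0,0]
  ]
}}

```text
time_s: 20.68
position: [0.5873, -0.3284, 0.0977]
tcp_rot: [[0.927, 0.375, 0.0], [0.375, -0.927, -0.0], [0.0, 0.0, -1.0]]
force: [-2.4, 2.0, 5.8]
opening: 0.116
grasp_force: 30.0
```

```bash
python3 -c "
from h import *
go(*LOCK,.0977,71.9);print(read_state()['moment'])"
```

```text
t 20.6833 ang 21.99 tilt [ 0.0005 -0.    ] turn -0.871 shift [-0.0004 -0.0002  0.    ] F [-2.4  2.   5.8] pos [ 0.5873 -0.3284  0.0977] open 0.116 j [-38.7  43.2  80.8   0.   56.   29.3]
[ 0.33573662  0.22018408 -0.00437424]
```

Request:
{"name": "send_rows", "arguments": {
  "plan": [
    [255,0,0,0,0.05],
    [255,0,0,0,0.05],
    [255,0,0,0,0.05],
    [255,0,0,0,0.05],
    [255,0,0,0,0.05],
    [255,0,0,0,0.05],
    [255,0,0,0,0]
  ]
}}

```text
time_s: 21.27
position: [0.5873, -0.3281, 0.0977]
tcp_rot: [[0.996, 0.084, 0.0], [0.084, -0.996, 0.001], [0.0, -0.0, -1.0]]
force: [-1.6, 2.3, 6.1]
opening: 0.112
grasp_force: 30.0
```

```bash
python3 -c "
from h import *
go(*LOCK,.0977,71.9);print(read_state()['moment'])"
```

```text
t 21.2667 ang 4.8 tilt [0.0004 0.0005] turn -1.1711 shift [-0.0006 -0.0001  0.    ] F [-1.6  2.3  6.1] pos [ 0.5873 -0.3281  0.0977] open 0.112 j [-38.7  43.2  80.8   0.   56.   46.5]
[0.45556588 0.25767199 0.02706066]
```

Request:
{"name": "send_rows", "arguments": {
  "plan": [
    [255,0,0,0,0.04],
    [255,0,0,0,0.04],
    [255,0,0,0,0.04],
    [255,0,0,0,0.04],
    [255,0,0,0,0]
  ]
}}

```text
time_s: 21.68
position: [0.5873, -0.3286, 0.0977]
tcp_rot: [[0.997, -0.076, 0.001], [-0.076, -0.997, -0.0], [0.001, 0.0, -1.0]]
force: [-1.8, 1.5, 6.3]
opening: 0.113
grasp_force: 30.0
```

```bash
python3 -c "
from h import *
go(*LOCK,.0977,71.9);print(read_state()['moment'])"
```

```text
t 21.6833 ang -4.33 tilt [ 0.0005 -0.0005] turn -1.3305 shift [-0.0002 -0.0003  0.    ] F [-1.8  1.5  6.3] pos [ 0.5873 -0.3286  0.0977] open 0.113 j [-38.7  43.2  80.8  -0.   56.   55.6]
[0.29423493 0.29640996 0.02367828]
```

Request:
{"name": "send_rows", "arguments": {
  "plan": [
    [255,0,0,0,0.04],
    [255,0,0,0,0.04],
    [255,0,0,0,0.02],
    [255,0,0,0,0]
  ]
}}

```text
time_s: 22.02
position: [0.5873, -0.3295, 0.0977]
tcp_rot: [[0.985, -0.173, 0.001], [-0.173, -0.985, -0.002], [0.001, 0.002, -1.0]]
force: [-1.6, -0.3, 5.3]
opening: 0.111
grasp_force: 30.0
```

```bash
python3 -c "
from h import *
go(*LOCK,.0977,71.9);print(read_state()['moment'])"
```

```text
t 22.0167 ang -9.97 tilt [ 0.0006 -0.0022] turn -1.4289 shift [ 0.0007 -0.0005  0.    ] F [-1.6 -0.3  5.3] pos [ 0.5873 -0.3295  0.0977] open 0.111 j [-38.8  43.2  80.8  -0.1  55.9  61.3]
[-0.0118842   0.31258921  0.16839442]
```

Request:
{"name": "send_rows", "arguments": {
  "plan": [
    [255,0,0,0,0.03],
    [255,0,0,0,0.03],
    [255,0,0,0,0.02],
    [255,0,0,0,0],
    [255,0,0,0,0],
    [255,0,0,0,0]
  ]
}}

```text
time_s: 22.52
position: [0.5873, -0.3299, 0.0977]
tcp_rot: [[0.968, -0.249, 0.001], [-0.249, -0.968, -0.003], [0.001, 0.003, -1.0]]
force: [-2.4, -1.5, 5.7]
opening: 0.113
grasp_force: 30.0
```

```bash
python3 -c "
from h import *
go(*LOCK,.0977,71.9);print(read_state()['moment'])"
```

```text
t 22.5167 ang -14.45 tilt [ 0.0005 -0.003 ] turn -1.507 shift [ 0.001  -0.0006  0.    ] F [-2.4 -1.5  5.7] pos [ 0.5873 -0.3299  0.0977] open 0.113 j [-38.8  43.2  80.7  -0.1  55.9  65.8]
[-0.16606531  0.40515539  0.47318131]
```

The plug is at its stop with torque rising. I'll release the key and move up.

Request:
{"name": "send_rows", "arguments": {
  "plan": [
    [100,0,0,0,-0.02],
    [100,0,0,0,0],
    [100,0,0,0,0],
    [100,0,0,0,0],
    [100,0,0,0,0],
    [100,0,0,-0.005,0],
    [100,0,0,-0.02,0],
    [100,0,0,-0.035,0],
    [100,0,0,-0.02,0.045],
    [255,0,0,0,0.04],
    [255,0,0,0,0]
  ]
}}

```text
time_s: 23.43
position: [0.5882, -0.3294, 0.1787]
tcp_rot: [[0.949, -0.315, 0.003], [-0.315, -0.949, -0.003], [0.004, 0.002, -1.0]]
force: [0.1, 1.0, -0.2]
opening: 0.521
grasp_force: 0.0
```

```bash
python3 - <<'E'
from h import *
go(.4984,-.3846,.178,-18.2)
T,_=capture("top");S,_=capture("side")
cv2.imwrite("pics/c6.png",np.vstack([cv2.resize(T[150:260,270:390],(480,440)),]+[cv2.resize(S[175:265,285:385],(480,160))][:0]))
cv2.imwrite("pics/c6.png",cv2.resize(S[165:265,265:385],None,fx=5,fy=5,interpolation=cv2.INTER_CUBIC))
E
```

```text
t 23.4333 ang -18.35 tilt [ 0.0035 -0.0028] turn -0.0026 shift [-0.068   0.0805  0.0007] F [ 0.1  1.  -0.2] pos [ 0.5882 -0.3294  0.1787] open 0.521 j [-38.7  37.5  77.8   0.   64.5  69.6]
```

View pics/c6.png

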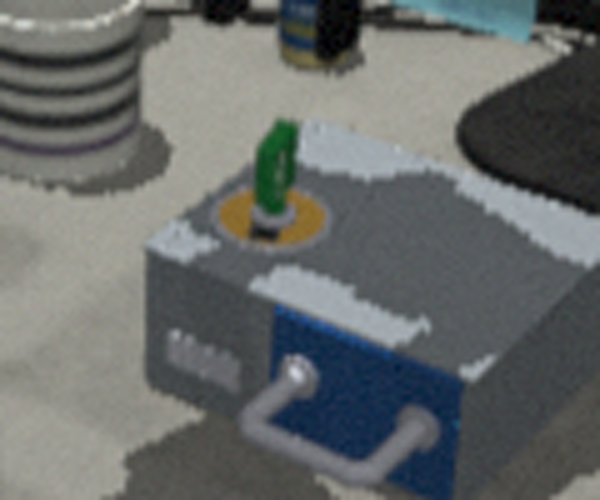

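The green key is seated, and the slot has turned by about 70° towards the front. Next I'll hook the handle.

Request:
{"name": "send_rows", "arguments": {
  "plan": [
    [255,-0.011,0.013,0,0],
    [255,-0.017,0.02,0,0],
    [255,-0.017,0.02,0,0],
    [255,-0.015,0.018,0,0],
    [255,-0.008,0.0095,0,0],
    [255,0,0,0,0],
    [255,0,0,0.02,0],
    [255,0,0,0.03,0],
    [255,0,0,0.015,0],
    [255,0,0,0,0]
  ]
}}

```text
time_s: 24.37
position: [0.4958, -0.381, 0.1071]
tcp_rot: [[0.95, -0.314, -0.005], [-0.314, -0.95, 0.007], [-0.007, -0.005, -1.0]]
force: [-0.2, 0.5, 0.0]
opening: 0.007
grasp_force: 0.0
```

```bash
python3 - <<'E'
from h import *
go(.4984,-.3846,.040,-18.2)
T,_=capture("top");S,_=capture("side")
cv2.imwrite("pics/c7.png",np.hstack([cv2.resize(T[170:270,285:385],(400,400)),cv2.resize(S[165:265,285:385],(400,400))]))
E
```

```text
t 24.3667 ang -18.28 tilt [-0.0054  0.0067] turn -0.0013 shift [0.0036 0.0026 0.0671] F [-0.2  0.5  0. ] pos [ 0.4958 -0.381   0.1071] open 0.007 j [-47.8  39.7  87.6   0.   53.2  60.5]
```

View pics/c7.png

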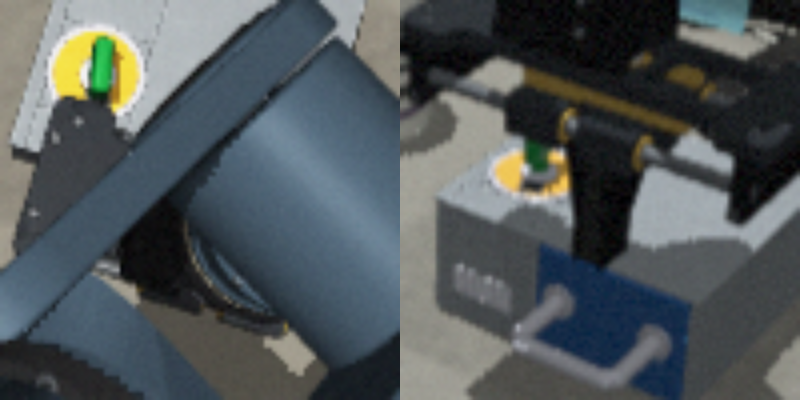

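The fingers are above the gap, between the handle's legs, and the gripper body's edge is close to the key. I'll shift a few mm nearer to the bar for margin before lowering.

Request:
{"name": "send_rows", "arguments": {
  "plan": [
    [255,-0.002,0,0,0],
    [255,0,0,0,0],
    [255,0,0,0,0]
  ]
}}

```text
time_s: 24.72
position: [0.4961, -0.3835, 0.1126]
tcp_rot: [[0.949, -0.314, 0.002], [-0.314, -0.949, -0.002], [0.002, 0.001, -1.0]]
force: [-0.4, -0.8, -0.6]
opening: 0.004
grasp_force: 0.0
```

```bash
python3 - <<'E'
from h import *
go(.4942,-.3832,.040,-18.2)
E
```

```text
t 24.7167 ang -18.3 tilt [ 0.0018 -0.0018] turn -0.0018 shift [-0.0019  0.0003  0.0726] F [-0.4 -0.8 -0.6] pos [ 0.4961 -0.3835  0.1126] open 0.004 j [-47.9  39.1  87.7   0.   53.   60.4]
```

Request:
{"name": "send_rows", "arguments": {
  "plan": [
    [255,-0.002,0,0.012,0],
    [255,0,0,0.014,0],
    [255,0,0,0.012,0],
    [255,0,0,0.008,0],
    [255,0,0,0.006,0],
    [255,0,0,0,0]
  ]
}}

```text
time_s: 25.22
position: [0.493, -0.3819, 0.058]
tcp_rot: [[0.949, -0.314, -0.001], [-0.314, -0.949, 0.002], [-0.002, -0.001, -1.0]]
force: [0.2, -0.0, -0.3]
opening: 0.004
grasp_force: 0.0
```

Request:
{"name": "send_rows", "arguments": {
  "plan": [
    [255,0,0,0.007,0],
    [255,0,0,0.007,0],
    [255,0,0,0.006,0],
    [255,0,0,0,0]
  ]
}}

```text
time_s: 25.55
position: [0.4929, -0.3818, 0.0379]
tcp_rot: [[0.949, -0.314, -0.002], [-0.314, -0.949, 0.002], [-0.002, -0.001, -1.0]]
force: [-0.3, 0.6, 0.1]
opening: 0.005
grasp_force: 0.0
```

No contact. Now I'll pull.

Request:
{"name": "send_rows", "arguments": {
  "plan": [
    [255,-0.004,0,0,0],
    [255,-0.004,0,0,0],
    [255,-0.005,0,0,0],
    [255,-0.005,0,0,0],
    [255,-0.005,0,0,0],
    [255,-0.005,0,0,0]
  ]
}}

```text
time_s: 26.05
position: [0.4665, -0.3737, 0.0396]
tcp_rot: [[0.949, -0.314, 0.001], [-0.314, -0.949, -0.001], [0.001, 0.0, -1.0]]
force: [2.0, -0.9, -0.3]
opening: 0.007
grasp_force: 0.9
```

Request:
{"name": "send_rows", "arguments": {
  "plan": [
    [255,-0.005,0,0,0],
    [255,-0.005,0,0,0],
    [255,-0.005,0,0,0],
    [255,-0.005,0,0,0],
    [255,-0.005,0,0,0],
    [255,-0.005,0,0,0],
    [255,0,0,0,0]
  ]
}}

```text
time_s: 26.63
position: [0.437, -0.3634, 0.0392]
tcp_rot: [[0.949, -0.314, -0.002], [-0.314, -0.949, 0.002], [-0.002, -0.001, -1.0]]
force: [-0.1, 0.7, -0.5]
opening: 0.001
grasp_force: 0.0
```

Request:
{"name": "send_rows", "arguments": {
  "plan": [
    [255,-0.004,0,0,0],
    [255,-0.003,0,0,0],
    [255,-0.003,0,0,0],
    [255,-0.002,0,0,0],
    [255,0,0,0,0]
  ]
}}

```text
time_s: 27.05
position: [0.4284, -0.361, 0.0394]
tcp_rot: [[0.949, -0.316, 0.003], [-0.316, -0.949, -0.002], [0.004, 0.001, -1.0]]
force: [5.5, 1.1, -2.1]
opening: 0.006
grasp_force: 2.7
```

Request:
{"name": "send_rows", "arguments": {
  "plan": [
    [255,0.004,0,0,0],
    [255,0.004,0,0,0],
    [255,0,0,0,0],
    [255,0,0,-0.015,0],
    [255,0,0,-0.03,0],
    [255,0,0,-0.035,0],
    [255,0,0,-0.035,0],
    [255,-0.03,0,-0.02,0],
    [255,-0.035,0,0,0],
    [255,0,0,0,0],
    [255,0,0,0,0],
    [255,0,0,0,0],
    [255,0,0,0,0]
  ]
}}

```text
time_s: 28.13
position: [0.3735, -0.3433, 0.1741]
tcp_rot: [[0.949, -0.314, 0.0], [-0.314, -0.949, -0.001], [0.0, 0.0, -1.0]]
force: [0.0, -0.9, 0.2]
opening: 0.007
grasp_force: 0.0
```

```bash
python3 - <<'E'
from h import *
s=read_state();print(s["time_s"],s["position"],s["qvel"].round(2))
T,_=capture("top");S,_=capture("side")
cv2.imwrite("pics/c8.png",np.hstack([cv2.resize(T[165:295,215:385],(400,306)),cv2.resize(S[165:295,185:385],(400,306))]))
E
```

```text
28.1333 [ 0.37351494 -0.343252    0.17407886] [ 0.25  0.5  -0.4  -0.05  0.11 -0.03]
```

View pics/c8.png

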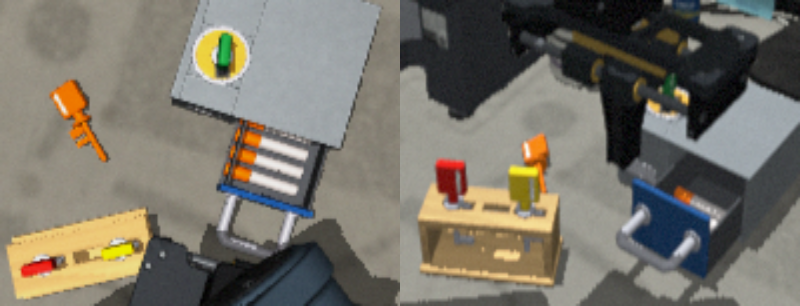

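The drawer is fully open with cutters visible, the green key is seated and turned, and red and yellow are in the rack. The robot is touching nothing.

```bash
python3 -c "
from rig import *
print(hand_in())"
```

```text
the job is handed in; nothing more can be done
None
```

The green key opened the lock: it is still in the lock, turned to its stop, and the drawer is out to its stop (about 65 mm); the yellow key jammed and went back in the rack, red was not needed, the mug was never touched, and I handed the job in at about 28 s, though the hand-in returned no verdict.

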